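# Load the last tumbler and latch the keeper bar of a tea-ware tray

## Task

Get the wooden carrying tray ready to carry: gently stand the straight tumbler from the table upright on the free cork disc in the tray, beside the footed cup, and let go of it. Then swing the tray's keeper bar shut over the cups until its end clicks fully home in the latch, and leave it. Leave the footed cup and the other things on the table where they are.

Things in the scene. Friction and masses are not known exactly. Their poses are not given: they have to be found in the camera images.
- tray: Dark wooden tray, fixed to the table; 150 mm (its x) by 340 mm (its y). Origin: centre of its underside, on the table; z up. Inner floor 12 mm above the table, rim 28 mm. Cork discs, 80 mm across, lie flush in the floor at (0, +50 mm) and (0, -50 mm) in tray axes. The hinge post, 26 mm square, 106 mm high, stands at (0, +140 mm), the latch post at (0, -140 mm).
- keeper_bar (a joint): Angle (rad) of the wooden keeper bar, 290 mm long, 16 wide, 14 thick, which swings level on the hinge post. 0: shut, along the tray's centre line over both discs. It grows as the bar opens towards the tray's -x side, limit 2.2 (from above, closing is counter-clockwise): from the hinge the bar points along (-sin q, -cos q) in tray x, y. It stays where left (friction 0.05 N m). Latched: under 0.01.
- keeper_knob (a point): Centre (half-way up) of the upright round wooden knob on top of the keeper bar, 150 mm from the hinge: 24 mm across, 40 mm high, from 120 to 160 mm above the table. It is fixed to the bar and turns with it.
- keeper_hinge (a point): Point on the keeper bar's upright hinge axis, at the bar's mid-height, 113 mm above the table. The bar's underside is 106 mm and its top 120 mm above the table, 9 mm clear of the rim of a tumbler standing in the tray.
- latch (a point): Centre of the top of the latch post (34 mm by 26 mm, 90 mm high; on its +x side a stop cheek rises to 125 mm). In the bar's last 0.06 rad a brass ridge under its end rides over a sprung brass ball on this post and drops behind it: this takes about 3 N at the knob. Push on until the bar is against the cheek.
- free_place (a point): Centre of the free (empty) cork disc, at the level of the tray's floor, 12 mm above the table. It is one or the other of the two discs.
- tumbler_mid (a point): Centre, half-way up, of the straight tumbler that stands upright on the table outside the tray: porcelain, 64 mm across (56 mm at the very foot), 85 mm high, open at the top, wall 4 mm, about 0.2 kg. z along its axis.
- footed_mid (a point): Centre, half-way up, of the footed, flared cup that already stands on the other cork disc: 80 mm across the rim, 44 mm at the foot, 70 mm high. To be left alone.
- wide_bowl: Bystander: wide porcelain bowl, 150 mm across, 62 mm high, on the table. Origin at the centre of its underside.
- caddy: Bystander: steel tea caddy, 72 mm across, 100 mm high, on the table. Origin at the centre of its underside.
- scoop: Bystander: wooden spoon 170 mm long, lying on the table.
Mind the look-alikes: they are no part of the job. What is shaped like the part that bears tumbler_mid but green is not meant. Leave any purple look-alike of the part that bears footed_mid alone.

How it is judged:
By the outcome, as a careful person would: the job done as asked, in the order asked, and still so for the second after the job is handed in, with the robot touching nothing.
It also fails if it takes over 64 s, if anything falls off the work surface, if the arm or the gripper's body presses on something with over 40 N, if the wrist force passes 120 N, or if a joint passes its speed limit or range.

## Robot

A 7-joint arm with a two-finger parallel gripper is mounted at the origin on the work surface. World frame = base frame: x ahead of the robot, y to its left, z up, the work surface at z = 0. Lengths are in m, angles in rad, forces in N, time in s.
With the tool pointing down it reaches from about 0.4 to 0.875 m from the base axis. Payload 6.5 kg.
Tool frame: the origin (TCP) lies at the very end of the fingers, on their centre line; the grasp point (between the pads) lies 19 mm behind it (pinch_z is the distance from the TCP to the grasp point, in m); z points along the fingers, y is the direction in which the jaws open and shut (so a half turn about z gives the same grasp; the last joint's range is limited). The gripper opens to 88 mm and grips with 3 to 60 N. Pads are 18 mm wide; open, the fingers measure 123 mm over their backs; the gripper's body (75 mm by 187 mm) begins 45 mm behind the grasp point.
Start: joints at [1.07, 0.536, -0.004, 1.538, 0.003, 1.067, -0.071], TCP at [0.274, -0.59, 0.239] pointing down, gripper open.
Joint ranges: [-2.7, 2.7], [-0.37, 2.16], [-1.27, 1.26], [0.24, 2.4], [-1.31, 4.45], [0.19, 1.91], [-2.76, 2.76]. Speed limits (rad/s): [2.39, 2.39, 3.14, 3.14, 3.14, 3.14, 3.14].

## Interface

Orientations are given as a rotation vector (axis times angle).
In Python, from workcell import observe, snapshot, get_calibration, close_job, pinch_z gives the robot as it stands.
- The arm moves only by the tool play_rows, never from a script. Its argument "plan" is text: rows parted by semicolons, each of 6 numbers parted by spaces: the shift along the tool's x, y, z in m, then the turn, a rotation vector about the tool's x, y, z in degrees. In form: tx ty tz rx ry rz; .... A call has 1 to 12 rows; each row is the pose to reach, as a shift and turn from the pose commanded when the call began, along the tool's axes at that moment; what a row does not reach only later rows make up. A row lasts 1/8 s, in which the tool goes at most 62.5 mm and 10.7 degrees, less where a joint would pass 70% of its speed; a pose out of reach is approached as far as the arm can. A call with a gripper value outside its range is refused whole. "grip" is the finger opening in m, from 0 to 0.0881, set as the call begins (left out, the last holds). The fingers move at their own pace and stop on an object; the grip force is fixed at half the most. Time passes only in rows, so rows that repeat a pose let the fingers close. It gives the time, the measured TCP pose, the force and the opening at its end, in the units of the state.
- observe(): the state, without advancing time (a new reading comes with each control period).
- snapshot(name): name is "side" or "top" or "wrist"; returns (picture, depth): 420x560x3 uint8, red, green, blue; 420x560 float32, m along the optical axis (not along the pixel's ray), 0 where there is no reading.
- get_calibration(name): a dict with "mtx" (3x3 intrinsics, pixels), "cam_to_world" (4x4, takes a point from camera to world coordinates). Camera axes: x right, y down, z forward; pixel columns grow to the right and rows downward; lengths in m; the calibration is good to about 2 mm. A picture is of the moment at which its call begins: read the wrist's pose just before it. get_calibration takes no time and is no camera call; for the wrist camera it gives the pose at the moment of the call.
- close_job(): hands the job in, once; it reports no verdict.
The state is a dict: "time_s": time; "joint_pos": joint angles; "qvel": joint speeds; "effort": joint torques, N m; "position": TCP position; "orientation": TCP orientation; "ft_force": force on the tool from outside, world axes, zero at the start; "moment": the same for the moment, N m; "opening": finger opening in m.
Only numpy, scipy, OpenCV 4.12 (cv2) and the standard library are available. Lean on these libraries where they do the work, as an engineer would, in place of code of your own. Each camera call takes 0.05 s, during which the arm holds its last target. There are 200 camera calls.

## Working session

There is one attempt and no reset: what is moved stays moved. The work goes in short steps, Python scripts to look and compute and a tool call to move; the robot and the scene stay as the last step left them, time stands still between calls to the robot, and variables do not carry over. Pictures are saved under pics/ and viewed, about 8 in all and at most 12, crops included, and the job is handed in when it is done.

Besides the shell and the picture viewer there is one more tool, called after "Request:" as name(argument=value, ...) on one line, values as JSON. play_rows: Moves the arm, as the interface text tells. Its arguments: {"type":"object","properties":{"plan":{"type":"string"},"grip":{"type":"number"}},"required":["plan"]}

```bash
mkdir -p pics; ls; python3 - <<'E'
from workcell import *
import cv2,numpy as np
print(observe(), pinch_z)
for n in ("top","side"):
    p,d=snapshot(n); cv2.imwrite(f"pics/{n}0.png",p[:,:,::-1]); np.savez(f"pics/{n}0.npz",p=p,d=d)
    c=get_calibration(n); print(n,c["mtx"].round(1).tolist(),c["cam_to_world"].round(3).tolist())
E
```

```text
pics
{'time_s': 0.0, 'joint_pos': array([ 1.06977421,  0.53717399, -0.00442889,  1.53887679,  0.00259887,
        1.06731113, -0.0711761 ]), 'qvel': array([ 4.95734688e-04, -1.02370491e-03, -3.49615637e-03, -5.59704414e-04,
       -1.16038430e-03, -9.33821952e-05,  3.25019971e-04]), 'effort': array([ 2.39725077e-04, -5.70993626e+01,  9.90757719e-01, -2.51608837e+01,
       -5.63787448e-02,  1.78626389e-02,  1.71897636e-04]), 'position': array([ 0.27352634, -0.5889557 ,  0.23783268]), 'orientation': array([-3.06595879e+00, -6.77417984e-01,  7.99877969e-04]), 'ft_force': array([-1.02375968, -0.46196583, -0.49012514]), 'moment': array([0.02422862, 0.00041012, 0.02692255]), 'opening': 0.08844923529444215} 0.0187
top [[419.6, 0.0, 276.4], [0.0, 419.6, 208.5], [0.0, 0.0, 1.0]] [[0.005, -0.995, 0.101, 0.421], [-1.0, -0.006, -0.01, 0.0], [0.01, -0.101, -0.995, 1.303], [0.0, 0.0, 0.0, 1.0]]
side [[478.5, 0.0, 285.2], [0.0, 478.5, 211.4], [0.0, 0.0, 1.0]] [[-0.976, -0.099, 0.193, 0.293], [-0.217, 0.459, -0.862, 1.144], [-0.004, -0.883, -0.47, 0.742], [0.0, 0.0, 0.0, 1.0]]
```

View pics/top0.png

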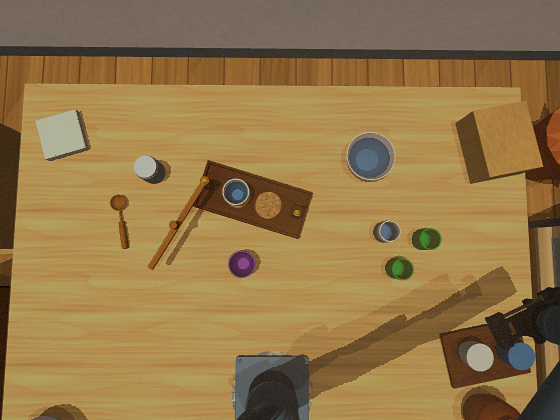

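View pics/side0.png

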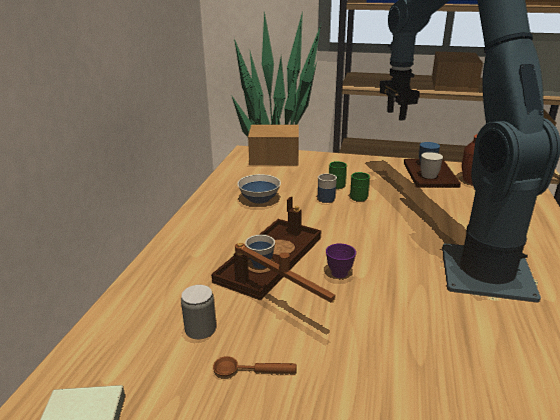

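Candidates for the tumbler in the top view are the grey-blue cup at (388,232), green look-alikes at (427,239) and (400,268), the caddy at (149,169), and the white and blue cups on the other tray at (480,357) and (521,356). I choose (388,232), which is the non-green straight cup standing on the table. The free disc is at (268,205), the footed cup at (236,192), the hinge at (205,181), the latch at (297,213), and the purple look-alike at (241,264).

```bash
cat > h.py <<'E'
import numpy as np,cv2
from workcell import *
def cloud(name,d):
    c=get_calibration(name);K=c["mtx"];T=c["cam_to_world"]
    v,u=np.mgrid[:d.shape[0],:d.shape[1]]
    P=np.stack([(u-K[0,2])/K[0,0]*d,(v-K[1,2])/K[1,1]*d,d],-1)
    W=P@T[:3,:3].T+T[:3,3]; W[d==0]=np.nan; return W
def ray(name,u,v,z):
    c=get_calibration(name);T=c["cam_to_world"]
    r=T[:3,:3]@np.linalg.inv(c["mtx"])@[u,v,1]; return T[:3,3]+r*(z-T[2,3])/r[2]
E
python3 - <<'E'
from h import *
z=np.load("pics/top0.npz");p,d=z["p"],z["d"];W=cloud("top",d)
def sel(u,v,r,lo,hi,n):
    s=W[v-r:v+r,u-r:u+r].reshape(-1,3);s=s[(s[:,2]>lo)&(s[:,2]<hi)]
    xy=s[:,:2].astype(np.float32); c,R=cv2.minEnclosingCircle(xy)
    print(n,len(s),np.round(c,4),round(R,4),"med",np.median(s,0).round(4),"zmax",s[:,2].max().round(3))
sel(388,232,18,.07,.1,"tumbler rim"); sel(236,192,20,.07,.1,"footed rim")
sel(205,181,10,.09,.13,"hinge"); sel(297,213,9,.08,.14,"latch")
sel(297,213,9,.1,.14,"cheek")
sel(176,225,10,.125,.18,"knob")
s=W[150:280,140:220].reshape(-1,3);s=s[(s[:,2]>.1)&(s[:,2]<.127)];
print("bar",cv2.minAreaRect(s[:,:2].astype(np.float32)))
hsv=cv2.cvtColor(p,cv2.COLOR_RGB2HSV)
print("px",p[205,268],p[232,388],p[200,225],p[215,240])
# tray outline: dark brown
m=((p.sum(2)<230)&(p[:,:,0]>p[:,:,2]))[150:245,190:325].astype(np.uint8)
m=cv2.morphologyEx(m,cv2.MORPH_OPEN,np.ones((3,3),np.uint8))
q=np.argwhere(m);g=W[150:245,190:325][m>0];g=g[(g[:,2]>.022)&(g[:,2]<.034)]
print("tray rim",cv2.minAreaRect(g[:,:2].astype(np.float32)))
cork=((p[:,:,0]>150)&(p[:,:,0]>p[:,:,2]+40)).astype(np.uint8)[188:222,252:285]
q=np.argwhere(cork);print("cork px",q.mean(0)+[188,252],len(q)); v,u=q.mean(0)+[188,252];print(ray("top",u,v,.012))
big=cv2.resize(p[150:285,140:330],None,fx=4,fy=4,interpolation=cv2.INTER_CUBIC);b2=cv2.resize(p[205:290,360:450],None,fx=4,fy=4)
cv2.imwrite("pics/crop1.png",big[:,:,::-1]);cv2.imwrite("pics/crop2.png",b2[:,:,::-1])
E
```

```text
tumbler rim 138 [ 0.481  -0.3419] 0.0326 med [ 0.4807 -0.3427  0.0832] zmax 0.09
footed rim 154 [0.5949 0.1088] 0.0398 med [0.6033 0.1148 0.0805] zmax 0.086
hinge 139 [0.6102 0.2014] 0.0263 med [0.6126 0.198  0.1192] zmax 0.127
latch 119 [ 0.5401 -0.0738] 0.0207 med [ 0.5396 -0.0734  0.0921] zmax 0.128
cheek 32 [ 0.5422 -0.0761] 0.0176 med [ 0.5502 -0.0734  0.1113] zmax 0.128
knob 78 [0.4917 0.2708] 0.0118 med [0.4909 0.2684 0.1583] zmax 0.164
bar ((0.5505656599998474, 0.3462523818016052), (0.21160553395748138, 0.302381694316864), 58.66407775878906)
px [156 111  55] [ 95 113 129] [142 127 106] [96 52 25]
tray rim ((0.5800375938415527, 0.06113365292549133), (0.3394663631916046, 0.15061941742897034), 73.02822875976562)
cork px [204.35091743 267.45183486] 436
[0.56417885 0.01549257 0.012     ]
```

View pics/crop1.png

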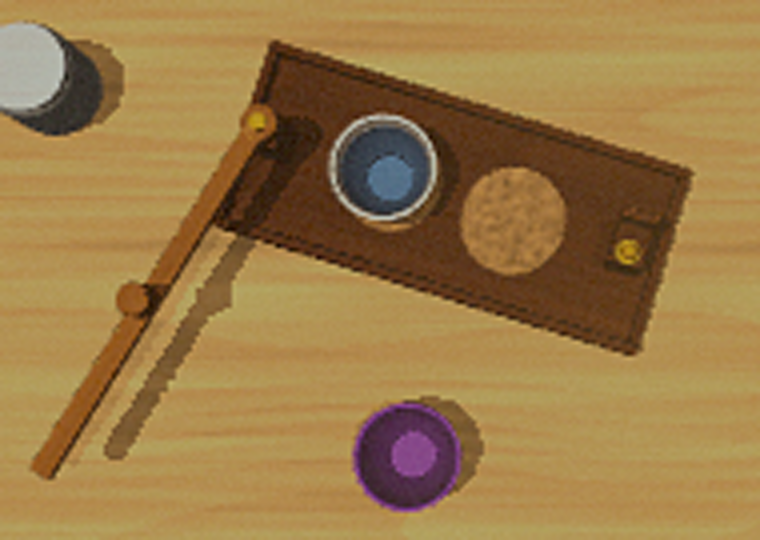

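View pics/crop2.png

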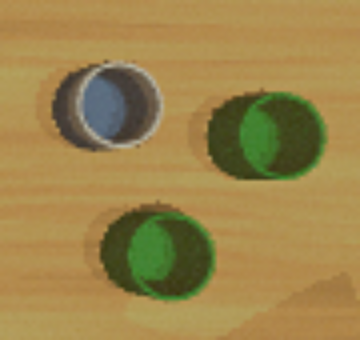

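Crop 2 confirms the porcelain-blue tumbler, rim at top-view pixel (390,231), with green look-alikes to its right and below it. Crop 1 shows an empty cork disc at about (268,205), the footed cup near the hinge, and the knob at (173,225) on the open bar.

```bash
cat >> h.py <<'E'
from scipy.spatial.transform import Rotation as Ro
def go(x,y,z,jaw,tag=""):
    """print shift and turn (tool axes) from the measured pose to TCP (x,y,z), pointing down, jaw axis (tool y) at angle jaw deg"""
    o=observe();R=Ro.from_rotvec(o["orientation"]);a=np.radians(jaw)
    yv=np.array([np.cos(a),np.sin(a),0]);zv=np.array([0,0,-1.]);G=Ro.from_matrix(np.stack([np.cross(yv,zv),yv,zv],1))
    print(tag,"shift",R.inv().apply(np.array([x,y,z])-o["position"]).round(4),"turn",np.degrees((R.inv()*G).as_rotvec()).round(2))
E
python3 - <<'E'
from h import *
z=np.load("pics/top0.npz");p,d=z["p"],z["d"];W=cloud("top",d)
for u,v in ((427,239),(400,268),(388,232)):
    s=W[v-16:v+16,u-16:u+16].reshape(-1,3);s=s[(s[:,2]>.075)&(s[:,2]<.1)]
    c,R=cv2.minEnclosingCircle(s[:,:2].astype(np.float32)); print(u,v,np.round(c,4),R)
go(.481,-.342,.20,-45)
E
```

```text
427 239 [ 0.4592 -0.4593] 0.03268890082836151
400 268 [ 0.3718 -0.3763] 0.032349009066820145
388 232 [ 0.4809 -0.3419] 0.03262854740023613
 shift [ 0.2922 -0.1366  0.0381] turn [-9.000e-02 -1.000e-02 -2.009e+01]
```

Request:
play_rows(plan="0.058 -0.027 0.008 0 0 -4; 0.11 -0.051 0.015 0 0 -8; 0.16 -0.075 0.02 0 0 -12; 0.21 -0.1 0.03 0 0 -16; 0.25 -0.12 0.035 0 0 -20; 0.292 -0.137 0.038 0 0 -20; 0.292 -0.137 0.038 0 0 -20; 0.292 -0.137 0.038 0 0 -20", grip=0.088)

```text
time_s: 1.1
position: [0.4802, -0.3428, 0.2004]
orientation: [-2.903, -1.199, 0.002]
ft_force: [-1.2, -0.4, -0.7]
opening: 0.0877
```

```bash
python3 - <<'E'
from h import *
o=observe();print(o["position"],o["time_s"],o["qvel"].round(3))
c=get_calibration("wrist");p,d=snapshot("wrist");W=cloud("wrist",d)
print(c["cam_to_world"].round(3).tolist())
m=(W[:,:,2]>.076)&(W[:,:,2]<.095)&(np.hypot(W[:,:,0]-.481,W[:,:,1]+.342)<.05)
s=W[m];print(len(s),cv2.minEnclosingCircle(s[:,:2].astype(np.float32)),np.median(s,0), W[m][:,:2].min(0),W[m][:,:2].max(0))
cv2.imwrite("pics/w1.png",p[:,:,::-1])
p2,d2=snapshot("top")
go(.481,-.342,.038,-45)
E
```

```text
[ 0.48023728 -0.34276826  0.20041236] 1.1 [ 0.02  -0.004  0.017  0.001 -0.001  0.001 -0.   ]
[[0.705, -0.68, -0.2, 0.531], [-0.709, -0.677, -0.196, -0.292], [-0.002, 0.28, -0.96, 0.348], [0.0, 0.0, 0.0, 1.0]]
1754 ((0.4810105562210083, -0.3407576382160187), 0.03202992305159569) [ 0.47913748 -0.34226233  0.08630013] [ 0.44933421 -0.37230163] [ 0.5128519  -0.30883846]
 shift [ 0.0022 -0.0003  0.1626] turn [-0.01  0.06 -0.22]
```

View pics/w1.png

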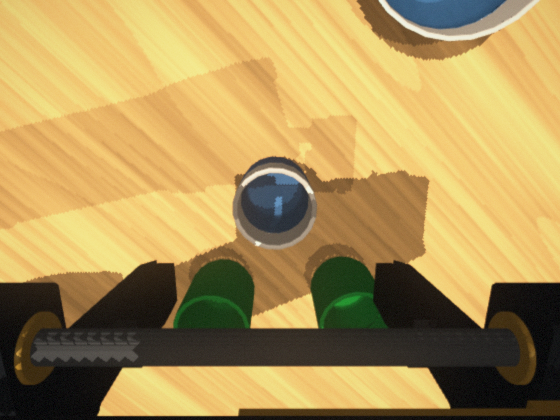

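The wrist view shows the tumbler at (276,205), centred between the fingers, with the green cups clear at (215,300) and (340,300). Next I descend and grip.

Request:
play_rows(plan="0.002 0 0.05 0 0 0; 0.002 0 0.1 0 0 0; 0.002 0 0.13 0 0 0; 0.002 0 0.15 0 0 0; 0.002 0 0.162 0 0 0; 0.002 0 0.162 0 0 0")

```text
time_s: 1.95
position: [0.4822, -0.3411, 0.0386]
orientation: [-2.903, -1.199, 0.0]
ft_force: [-0.2, 0.0, 0.1]
opening: 0.0882
```

Request:
play_rows(plan="0 0 0 0 0 0; 0 0 0 0 0 0; 0 0 0 0 0 0; 0 0 0 0 0 0; 0 0 0 0 0 0; 0 0 0 0 0 0; 0 0 0 0 0 0; 0 0 0 0 0 0", grip=0.05)

```text
time_s: 2.95
position: [0.4827, -0.341, 0.0394]
orientation: [2.903, 1.2, 0.001]
ft_force: [-1.1, 0.5, 5.9]
opening: 0.0629
```

Request:
play_rows(plan="0 0 -0.005 0 0 0; 0 0 -0.015 0 0 0; 0 0 -0.04 0 0 0; 0 0 -0.07 0 0 0; 0 0 -0.1 0 0 0; 0 0 -0.13 0 0 0; 0 0 -0.13 0 0 0; 0 0 -0.13 0 0 0")

```text
time_s: 3.95
position: [0.4816, -0.3405, 0.1678]
orientation: [-2.902, -1.2, 0.001]
ft_force: [-0.2, -0.2, -2.0]
opening: 0.063
```

```bash
python3 - <<'E'
from h import *
print(observe()["position"])
p,d=snapshot("side");cv2.imwrite("pics/s1.png",p[:,:,::-1])
go(.565,.0143,.168,-17)
E
```

```text
[ 0.48162403 -0.34049037  0.16780779]
 shift [ 3.096e-01 -1.922e-01 -3.000e-04] turn [ -0.13   0.   -28.09]
```

Request:
play_rows(plan="0.015 -0.01 -0.03 0 0 -2; 0.04 -0.025 -0.05 0 0 -5; 0.08 -0.05 -0.05 0 0 -9; 0.12 -0.075 -0.05 0 0 -13; 0.16 -0.1 -0.05 0 0 -17; 0.2 -0.125 -0.05 0 0 -21; 0.24 -0.15 -0.05 0 0 -25; 0.275 -0.17 -0.05 0 0 -28; 0.295 -0.183 -0.05 0 0 -28; 0.31 -0.192 -0.05 0 0 -28; 0.31 -0.192 -0.05 0 0 -28; 0.31 -0.192 -0.05 0 0 -28")

```text
time_s: 5.5
position: [0.566, 0.0127, 0.2185]
orientation: [2.528, 1.865, -0.002]
ft_force: [0.3, 0.6, -2.8]
opening: 0.0627
```

```bash
python3 - <<'E'
from h import *
o=observe();print(o["position"],o["joint_pos"].round(2))
p,d=snapshot("wrist");W=cloud("wrist",d)
s=W[(W[:,:,2]>.078)&(W[:,:,2]<.095)&(np.hypot(W[:,:,0]-.595,W[:,:,1]-.109)<.05)]
print("footed",len(s),cv2.minEnclosingCircle(s[:,:2].astype(np.float32)) if len(s)>5 else 0)
# tumbler in wrist: rim
z=o["position"][2]+.047
s=W[(abs(W[:,:,2]-z)<.006)&(np.hypot(W[:,:,0]-.565,W[:,:,1]-.0143)<.05)]
print("tumbler rim",len(s),cv2.minEnclosingCircle(s[:,:2].astype(np.float32)) if len(s)>5 else 0)
cv2.imwrite("pics/w2.png",p[:,:,::-1])
go(.565,.0143,.0515,-17)
E
```

```text
[0.56599655 0.01272908 0.21845507] [ 0.18  0.44 -0.37  1.77  0.19  0.97 -0.56]
footed 2456 ((0.5949565768241882, 0.10996260493993759), 0.03970086947083473)
tumbler rim 9335 ((0.5685094594955444, 0.022923335433006287), 0.04840388149023056)
 shift [ 0.0017 -0.0015  0.167 ] turn [-0.01  0.06 -0.19]
```

View pics/w2.png

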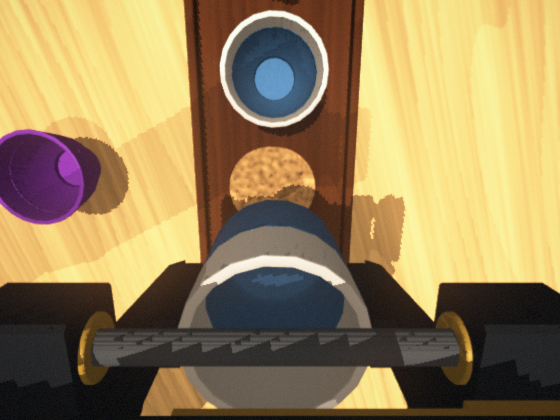

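The wrist view shows the upright tumbler held over the tray, with the cork disc partly visible at (272,180), aligned in column. The footed cup at (274,70) is undisturbed.

Request:
play_rows(plan="0.002 -0.0015 0.04 0 0 0; 0.002 -0.0015 0.08 0 0 0; 0.002 -0.0015 0.115 0 0 0; 0.002 -0.0015 0.14 0 0 0; 0.002 -0.0015 0.155 0 0 0; 0.002 -0.0015 0.161 0 0 0; 0.002 -0.0015 0.164 0 0 0; 0.002 -0.0015 0.164 0 0 0")

```text
time_s: 6.55
position: [0.566, 0.0163, 0.0553]
orientation: [2.526, 1.866, 0.001]
ft_force: [-0.4, 0.3, -2.7]
opening: 0.0629
```

Request:
play_rows(plan="0 0 0.001 0 0 0; 0 0 0.002 0 0 0; 0 0 0.003 0 0 0; 0 0 0.003 0 0 0")

```text
time_s: 7.05
position: [0.5654, 0.0163, 0.0516]
orientation: [-2.527, -1.867, 0.0]
ft_force: [-0.1, -0.2, -2.9]
opening: 0.063
```

Request:
play_rows(plan="-0.001 0 0.0005 0 0 0; -0.001 0 0.001 0 0 0; -0.001 0 0.001 0 0 0")

```text
time_s: 7.42
position: [0.5653, 0.016, 0.0514]
orientation: [-2.526, -1.867, -0.001]
ft_force: [-2.6, 1.7, 6.2]
opening: 0.063
```

Contact: the force changed from -2.9 to +6.2 N. I release, then rise.

Request:
play_rows(plan="0 0 -0.001 0 0 0; 0 0 -0.001 0 0 0; 0 0 -0.001 0 0 0; 0 0 -0.001 0 0 0; 0 0 -0.001 0 0 0; 0 0 -0.001 0 0 0", grip=0.088)

```text
time_s: 8.18
position: [0.5652, 0.0154, 0.0517]
orientation: [-2.527, -1.867, 0.0]
ft_force: [0.1, 0.1, 0.5]
opening: 0.0878
```

Request:
play_rows(plan="0 0 -0.01 0 0 0; 0 0 -0.03 0 0 0; 0 0 -0.06 0 0 0; 0 0 -0.1 0 0 0; 0 0 -0.14 0 0 0; 0 0 -0.17 0 0 0; 0 0 -0.17 0 0 0")

```text
time_s: 9.05
position: [0.5669, 0.0157, 0.2256]
orientation: [2.524, 1.865, 0.008]
ft_force: [0.3, 0.2, -0.4]
opening: 0.088
```

```bash
python3 - <<'E'
from h import *
p,d=snapshot("wrist");W=cloud("wrist",d)
s=W[(W[:,:,2]>.09)&(W[:,:,2]<.104)&(np.hypot(W[:,:,0]-.565,W[:,:,1]-.0143)<.05)]
print("tumbler rim",len(s),cv2.minEnclosingCircle(s[:,:2].astype(np.float32)),np.median(s,0))
for n in (0,1):
    z=s[s[:,n]<np.median(s[:,n])];y=s[s[:,n]>np.median(s[:,n])];print("tilt check",np.median(z[:,2]),np.median(y[:,2]))
p,d=snapshot("side");cv2.imwrite("pics/s2.png",cv2.resize(p[170:350,180:380],None,fx=3,fy=3)[:,:,::-1])
p,d=snapshot("top");W=cloud("top",d)
s=W[205:245,155:195].reshape(-1,3);s=s[(s[:,2]>.14)&(s[:,2]<.18)];print("knob",len(s),cv2.minEnclosingCircle(s[:,:2].astype(np.float32)))
go(.4917,.2708,.22,-100)
E
```

```text
tumbler rim 1387 ((0.5630759000778198, 0.01580914482474327), 0.032080791890621185) [0.56294714 0.01415962 0.09641241]
tilt check 0.09647625904296686 0.09636965101365352
tilt check 0.0963134635929922 0.09648978346923387
knob 67 ((0.4918377101421356, 0.27083879709243774), 0.011856287717819214)
 shift [ 0.2228 -0.1447  0.0015] turn [-2.000e-02  5.000e-02  8.292e+01]
```

View pics/s2.png

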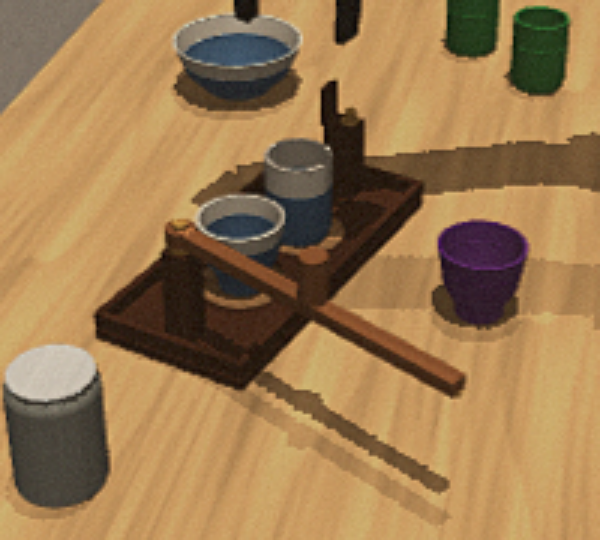

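The side crop shows the tumbler standing upright on its cork disc at crop pixel (300,195), beside the footed cup. The bar is still open and the knob is at crop (312,275). Next I go over the knob.

Request:
play_rows(plan="0.02 -0.013 0 0 0 8; 0.045 -0.03 0 0 0 16; 0.07 -0.045 0 0 0 24; 0.095 -0.06 0 0 0 32; 0.12 -0.078 0 0 0 40; 0.145 -0.095 0 0 0 48; 0.17 -0.11 0 0 0 56; 0.19 -0.125 0 0 0 64; 0.21 -0.135 0 0 0 72; 0.223 -0.145 0 0 0 80; 0.223 -0.145 0 0 0 83; 0.223 -0.145 0 0 0 83")

```text
time_s: 10.7
position: [0.4913, 0.2709, 0.2206]
orientation: [3.128, -0.274, -0.003]
ft_force: [0.2, -0.1, 0.8]
opening: 0.0877
```

```bash
python3 - <<'E'
from h import *
o=observe();print(o["joint_pos"].round(2))
p,d=snapshot("wrist");W=cloud("wrist",d)
s=W[(W[:,:,2]>.148)&(W[:,:,2]<.17)&(np.hypot(W[:,:,0]-.4917,W[:,:,1]-.2708)<.03)]
print("knob",len(s),cv2.minEnclosingCircle(s[:,:2].astype(np.float32)) if len(s)>3 else 0)
go(.4917,.2708,.127,-100)
E
```

```text
[-0.47  0.41 -0.15  1.79  0.08  0.95 -2.4 ]
knob 1260 ((0.4931734800338745, 0.2728791832923889), 0.011937340721487999)
 shift [ 0.0002 -0.0002  0.0938] turn [ 0.08  0.07 -0.02]
```

Request:
play_rows(plan="0 -0.001 0.04 0 0 0; 0 -0.001 0.07 0 0 0; 0 -0.001 0.085 0 0 0; 0 -0.001 0.092 0 0 0; 0 -0.001 0.092 0 0 0")

```text
time_s: 11.38
position: [0.4925, 0.2722, 0.1299]
orientation: [-3.129, 0.276, -0.0]
ft_force: [1.7, 0.4, 1.2]
opening: 0.0881
```

Request:
play_rows(plan="0 0 0 0 0 0; 0 0 0 0 0 0; 0 0 0 0 0 0; 0 0 0 0 0 0; 0 0 0 0 0 0; 0 0 0 0 0 0", grip=0.032)

```text
time_s: 12.12
position: [0.4922, 0.2721, 0.1297]
orientation: [3.129, -0.276, -0.0]
ft_force: [1.0, -0.4, 1.0]
opening: 0.0323
```

```bash
python3 - <<'E'
from h import *
print(observe()["opening"],observe()["ft_force"])
a=np.radians(73.03);Y=np.array([np.cos(a),np.sin(a)]);X=np.array([Y[1],-Y[0]]);H=np.array([.580,.0613])+.14*Y
print("hinge",H)
for q in (1.6,1.4,1.2,1.,.8,.6,.4,.25,.12,.08,.0,-.02):
    k=H+.15*(-np.sin(q)*X-np.cos(q)*Y); t=np.degrees(np.arctan2(-X[1]*0+(X[1]*np.cos(q)-Y[1]*np.sin(q)),(X[0]*np.cos(q)-Y[0]*np.sin(q))))
    go(k[0],k[1],.128,max(t,-100),q)
E
```

```text
0.03229020250541587 [ 1.04460481 -0.40255143  1.0060094 ]
hinge [0.62086193 0.19520408]
1.6 shift [-0.0082  0.0309  0.0017] turn [ 0.01  0.   -0.08]
1.4 shift [-0.0097  0.0608  0.0017] turn [ 0.01  0.   -2.9 ]
1.2 shift [-0.0052  0.0904  0.0017] turn [  0.     0.   -14.36]
1.0 shift [0.0051 0.1185 0.0017] turn [  0.     0.   -25.82]
0.8 shift [0.0207 0.144  0.0017] turn [  0.     0.   -37.28]
0.6 shift [0.0412 0.1659 0.0017] turn [  0.     0.   -48.74]
0.4 shift [0.0655 0.1833 0.0017] turn [  0.    0.  -60.2]
0.25 shift [0.0858 0.193  0.0017] turn [ 0.000e+00  1.000e-02 -6.879e+01]
0.12 shift [0.1044 0.1989 0.0017] turn [ 0.000e+00  1.000e-02 -7.624e+01]
0.08 shift [0.1103 0.2002 0.0017] turn [ 0.000e+00  1.000e-02 -7.853e+01]
0.0 shift [0.1221 0.2021 0.0017] turn [ 0.000e+00  1.000e-02 -8.311e+01]
-0.02 shift [0.1251 0.2024 0.0017] turn [ 0.000e+00  1.000e-02 -8.426e+01]
```

Request:
play_rows(plan="-0.005 0.016 0.001 0 0 0; -0.008 0.031 0.001 0 0 0; -0.0095 0.046 0.001 0 0 -1; -0.01 0.061 0.001 0 0 -3; -0.008 0.0757 0.001 0 0 -8; -0.005 0.0905 0.001 0 0 -14; -0.0005 0.105 0.001 0 0 -20; 0.005 0.1185 0.001 0 0 -26; 0.0125 0.1315 0.001 0 0 -31.5; 0.021 0.144 0.001 0 0 -37; 0.0305 0.1555 0.001 0 0 -43; 0.041 0.166 0.001 0 0 -49")

```text
time_s: 13.62
position: [0.5034, 0.1, 0.1288]
orientation: [2.96, 1.051, -0.0]
ft_force: [0.2, 0.9, 0.1]
opening: 0.0323
```

```bash
python3 - <<'E'
from h import *
print(observe()["joint_pos"].round(2), observe()["ft_force"])
a=np.radians(73.03);Y=np.array([np.cos(a),np.sin(a)]);X=np.array([Y[1],-Y[0]]);H=np.array([.580,.0613])+.14*Y
for q in (.4,.2,.1,.05,.0,-.03):
    k=H+.15*(-np.sin(q)*X-np.cos(q)*Y); go(k[0],k[1],.128,-17-np.degrees(q),q)
p,d=snapshot("top");cv2.imwrite("pics/t2.png",cv2.resize(p[130:290,130:330],None,fx=3,fy=3)[:,:,::-1])
E
```

```text
[-0.02  0.49 -0.34  1.97  0.24  0.72 -1.38] [0.20550072 0.85644347 0.08635821]
0.4 shift [0.004  0.0288 0.0008] turn [  0.02   0.02 -10.98]
0.2 shift [0.0126 0.0575 0.0008] turn [ 2.000e-02  2.000e-02 -2.244e+01]
0.1 shift [0.019  0.0711 0.0008] turn [ 2.000e-02  2.000e-02 -2.817e+01]
0.05 shift [0.0228 0.0776 0.0008] turn [ 2.000e-02  2.000e-02 -3.103e+01]
0.0 shift [0.0268 0.0839 0.0008] turn [ 2.00e-02  2.00e-02 -3.39e+01]
-0.03 shift [0.0293 0.0876 0.0008] turn [ 1.000e-02  2.000e-02 -3.562e+01]
```

View pics/t2.png

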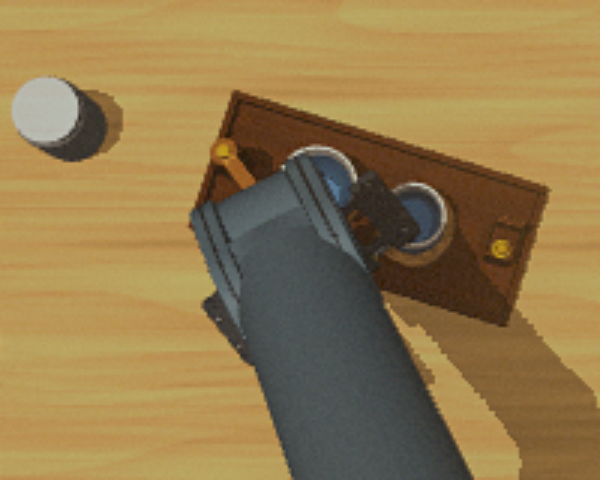

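The top crop shows the bar at (240,170) following the gripper over the tray, with both cups in place.

Request:
play_rows(plan="0.0015 0.0145 0 0 0 -5.5; 0.004 0.029 0 0 0 -11; 0.008 0.0435 0 0 0 -17; 0.0126 0.0575 0 0 0 -22; 0.0155 0.064 0 0 0 -25; 0.019 0.071 0 0 0 -28; 0.0228 0.0776 0 0 0 -31; 0.0268 0.084 0 0 0 -34; 0.0268 0.084 0 0 0 -34")

```text
time_s: 14.8
position: [0.575, 0.0528, 0.1281]
orientation: [-2.526, -1.865, 0.005]
ft_force: [-3.9, 1.4, 1.6]
opening: 0.0321
```

Request:
play_rows(plan="0 0.0015 0 0 0 0; 0 0.003 0 0 0 0; 0 0.004 0 0 0 0; 0 0.005 0 0 0 0; 0 0.005 0 0 0 0")

```text
time_s: 15.42
position: [0.5818, 0.0515, 0.1287]
orientation: [-2.527, -1.867, 0.001]
ft_force: [-2.5, -1.0, 1.5]
opening: 0.0318
```

Request:
play_rows(plan="0 0.001 0 0 0 0; 0 0.002 0 0 0 0; 0 0.002 0 0 0 0")

```text
time_s: 15.8
position: [0.5819, 0.0515, 0.1285]
orientation: [-2.524, -1.866, 0.005]
ft_force: [-8.7, 0.6, 6.4]
opening: 0.0318
```

Request:
play_rows(plan="0 0.001 0 0 0 0; 0 0.002 0 0 0 0; 0 0.002 0 0 0 0; 0 0.002 0 0 0 0")

```text
time_s: 16.3
position: [0.582, 0.0514, 0.1283]
orientation: [-2.522, -1.866, 0.01]
ft_force: [-13.4, 1.8, 11.7]
opening: 0.0321
```

Request:
play_rows(plan="0 -0.004 0 0 0 0; 0 -0.008 0 0 0 0; 0 -0.008 0 0 0 0; 0 -0.008 0 0 0 0; 0 -0.008 0 0 0 0", grip=0.056)

```text
time_s: 16.92
position: [0.5784, 0.0526, 0.1287]
orientation: [2.527, 1.866, 0.0]
ft_force: [0.2, 0.0, 0.6]
opening: 0.0558
```

Request:
play_rows(plan="0 0 -0.02 0 0 0; 0 0 -0.05 0 0 0; 0 0 -0.09 0 0 0; -0.03 -0.03 -0.12 0 0 0; -0.06 -0.08 -0.14 0 0 0; -0.08 -0.13 -0.15 0 0 0; -0.1 -0.17 -0.15 0 0 0; -0.1 -0.17 -0.15 0 0 0; -0.1 -0.17 -0.15 0 0 0")

```text
time_s: 18.05
position: [0.3875, 0.0073, 0.2798]
orientation: [2.525, 1.866, 0.003]
ft_force: [0.7, -0.4, 0.4]
opening: 0.056
```

```bash
python3 - <<'E'
from h import *
o=observe();print(o["position"])
p,d=snapshot("top");W=cloud("top",d)
a=np.radians(73.03);Y=np.array([np.cos(a),np.sin(a)]);X=np.array([Y[1],-Y[0]]);C=np.array([.580,.0613])
loc=np.stack([(W[:,:,:2]-C)@X,(W[:,:,:2]-C)@Y],-1)
m=(W[:,:,2]>.1)&(W[:,:,2]<.132)&(abs(loc[:,:,0])<.06)&(abs(loc[:,:,1])<.16)&(abs(loc[:,:,1]+.01)>.02)
s=loc[m].astype(np.float32);print("n",m.sum(),"bar axis in tray frame",cv2.fitLine(s,cv2.DIST_L1,0,.001,.001).ravel())
m=(W[:,:,2]>.145)&(W[:,:,2]<.175)&(np.hypot(loc[:,:,0],loc[:,:,1])<.05)
print("knob in tray",cv2.minEnclosingCircle(loc[m].astype(np.float32)) if m.sum()>3 else m.sum())
cv2.imwrite("pics/t3.png",cv2.resize(p[130:290,180:330],None,fx=3.7,fy=3.7)[:,:,::-1])
E
```

```text
[0.38746368 0.00726224 0.27983117]
n 615 bar axis in tray frame [ 7.8059398e-03 -9.9996954e-01 -5.7905621e-04  5.4986461e-04]
knob in tray ((-0.00013707272592000663, -0.010387148708105087), 0.012113325297832489)
```

View pics/t3.png

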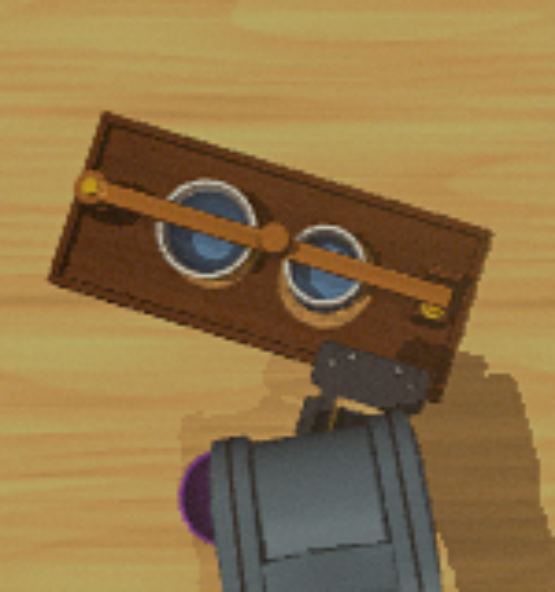

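The top crop shows the bar closed along the tray centre line and against the cheek at (445,295). The latch ball is exposed behind the bar at (433,310). Both cups stand under the bar, and the arm is clear.

```bash
python3 -c "
from workcell import *
print(observe()['ft_force'],close_job())"
```

```text
the job is handed in; nothing more can be done
[ 0.41111507  0.24180941 -0.73781724] None
```

The porcelain-blue straight tumbler now stands upright on the free cork disc beside the footed cup. The keeper bar is shut and latched, and I handed the job in at about 18 s.

- **Tumbler:** its rim was level after release (within 0.2 mm), about 3 mm off the disc centre and well inside it. In the last top picture it still stands there under the bar.
- **Keeper bar:** I pushed it to a hard stop at the knob, with force rising to about 14 N sideways and no further motion, which is well past the roughly 3 N needed at the latch.
- **Latch angle:** the last top view gives about 0.001 rad from the knob position and about -0.008 rad from a line fitted to the bar. The two differ slightly within image noise, but both are under the 0.01 limit. The latch ball shows behind the bar.
- **Other things:** the footed cup measured within about 1 mm of its first position before I placed the tumbler. The green cups, purple cup and other things were never touched on purpose; I did not measure them again at the end. The gripper was clear with almost no force on it.

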